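# Open the brush flap of a load unit to the set pointer and hold it

### The arm

A 6-joint arm with a two-finger parallel gripper is mounted at the origin on the work surface. World frame = base frame: x ahead of the robot, y to its left, z up, the work surface at z = 0. Lengths are in m, angles in rad, forces in N, time in s.
With the tool pointing down it reaches from about 0.35 to 0.975 m from the base axis. Payload 4.9 kg.
Tool frame: the origin (TCP) lies on the centre line of the jaws, within the pads' length; the fingertips stand 25 mm ahead of it and the grasp point (between the pads) lies 6 mm ahead of it; z points along the fingers, y is the line along which they close (so a half turn about z gives the same grasp; the last joint's range is limited). The gripper opens to 85 mm and grips with 20 to 120 N. Pads are 22 mm wide; open, the fingers measure 114 mm over their backs; the gripper's body (76 mm by 85 mm) begins 54 mm behind the grasp point. The pads swing forward as they close: fully open they stand 13 mm farther back than shut.
Start: joints at [0.99, 0.053, 1.613, -0, 1.476, -0.119], TCP at [0.278, 0.56, 0.256] pointing down, gripper open.
Joint ranges: [-3.01, 3.01], [-1.01, 2.22], [0.06, 2.58], [-1.02, 4.17], [0.09, 2.62], [-3.14, 3.14]. Speed limits (rad/s): [2.57, 2.57, 3.14, 3.14, 3.14, 3.14].

### API

Orientations are given as a unit quaternion [w, x, y, z].
In Python, from plant import state, grab_frame, get_calibration, job gives the robot as it stands. The module is installed in compiled form; this text tells all that it offers.
- The arm moves only by the tool move_arm, never from a script. Its argument "targets" is a list that holds one entry, the list of rows, each a list of 5 numbers: the opening in per cent of the stroke, from 0 (shut) to 100 (fully open), then the shift along the tool's x, y, z as a fraction of full scale, then the turn about the tool's z as a fraction of full scale. A call has 1 to 5 rows; each row shifts and turns the commanded pose from where the row before left it, along the tool's axes as they then stand; what a row does not reach is not made up. Full scale, the value 1, is 0.6 m for a shift and 6 degrees for a turn. A row lasts 1/12 s, in which the tool goes at most 41.7 mm and 7.16 degrees, less where a joint would pass 70% of its speed; a pose out of reach is approached as far as the arm can. A call with a number of a shift or a turn outside -1 to 1 is refused whole. A call with a gripper value outside its range is refused whole. The fingers move at their own pace and stop on an object; the grip force is fixed at half the most. Time passes only in rows, so rows that do not move let the fingers close. It gives the time, the measured TCP pose, the force, the opening and the grip force at its end, in the units of the state.
- state(): the state, without advancing time (a new reading comes with each control period).
- grab_frame(name): name is "scene" or "top" or "wrist"; returns the picture (480x640x3 uint8, red, green, blue); there is no depth.
- get_calibration(name): a dict with "vertical_fov" (degrees; the focal length in pixels is half the picture's height over the tangent of half this angle, whatever the lens; pixels are square), "cx", "cy" (the principal point, pixels), "R" (3x3) and "t" (3): a world point X has camera coordinates R X + t. Camera axes: x right, y down, z forward; pixel columns grow to the right and rows downward; lengths in m; the calibration is good to about 2 mm. The wrist camera is an equidistant fisheye: a pixel r from the principal point sees the ray r / f radians off the axis. A picture is of the moment at which its call begins: read the wrist's pose just before it. get_calibration takes no time and is no camera call; for the wrist camera it gives the pose at the moment of the call.
- job.job_done(): hands the job in; it is judged then, once.
The state is a dict: "time": time; "joint_pos": joint angles; "joint_vel": joint speeds; "joint_efforts": joint torques, N m; "tool_pos": TCP position; "tool_rot": TCP orientation; "contact_force": force on the tool from outside, world axes, zero at the start; "ft_torque": the same for the moment, N m; "gripper_width": opening from 0.0 (shut) to 1.0 (fully open); "grasp_force": force on a finger pad.
Only numpy, scipy, OpenCV 4.12 (cv2) and the standard library are available. Lean on these libraries where they do the work, as an engineer would, in place of code of your own. Each camera call takes 0.05 s, during which the arm holds its last target. There are 200 camera calls.

### The job

Lift the loose aluminium cover plate off its two pins on the black load unit and lay it gently flat in the blue tray. Then raise the yellow inspection flap by its bar handle until it lines up with the red pointer, and finish while still holding it there: the flap falls shut if let go. Do not shift the pointer or the other things on the bench.

Things in the scene. Friction and masses are not known exactly. Their poses are not given: they have to be found in the camera images.
- housing: Black load unit fixed on the bench. Origin: on the bench under the middle of the flap; x to the far side, z up. Box x -110..160, y +-120, top 75 mm high (base plate 310 x 260). Two grey cheeks at y = +-85 (150 long in x, 14 thick, tops 130 high) flank the flap, each with a steel pin on top at x = 0 (8 mm dia., 15 tall). Rear block x 94..160, 103 high.
- cover: Loose aluminium plate 140 (x) x 200 (y) x 5 mm, about 0.3 kg, lying on the cheeks over the flap, pins through its two 12 mm holes: lift straight up over 15 mm to clear them. Origin: centre of underside, 130 mm above the bench at the start. Black bar handle on top along y: 80 long, 10 x 10, centre 35 above the origin, 25 free under it between posts at y = +-35.
- tray: Blue plastic open tray, 240 (x) x 270 (y) x 40 mm high, wall and floor 5 mm, fixed to the bench. Origin: centre of its underside (bench level), so its inner floor is at z = 5 mm; inside 230 x 260 mm.
- flap (a joint): Angle (rad) of the yellow flap (130 mm hinge to free edge, 146 wide, 5 thick, about 0.35 kg): 0 = shut, level; stop at 1.42. Hinged along the housing's y at its far (+x) edge: the edge on the housing's -x side (towards the robot) swings up and over to +x. Free hinge: let go, it falls shut from any angle.
- flap_hinge (a point): Point on the flap's hinge axis, middle of its width; housing frame x = 65, y = 0, z = 81 mm. The axis runs along the housing's y. The point turns with the flap.
- flap_bar (a point): Centre of the flap's steel bar handle: round, 10 mm dia., 80 long, parallel to the hinge, 70 free between posts, 30 clear above the flap. At flap angle a, in the housing frame: x = 65 - 115 cos a + 35 sin a, y = 0, z = 81 + 115 sin a + 35 cos a (mm). It turns in the pads, so the tool may stay pointing down. Site x runs along the flap to the hinge.
- pointer (a joint): Angle in rad of the red set pointer, on the same axis, zero and direction as the flap: 0 level, differs each time between 0.6 and 1.1. Held by stiff friction; leave it as it is.
- pointer_tip (a point): Free tip of the red pointer: flat strip 120 mm long, 6 high, 4 thick, turning on the flap's hinge axis at housing y = +117 mm, beside a white quarter-circle scale (radius 125 mm, y = +126, top 208 mm above the bench). The flap is at the mark when, seen along the hinge, it lines up with the pointer. Site x runs along the pointer to the hinge.
- hub: Steel coupling hub, 40 mm diameter, 22 mm tall, standing on the housing's rear block: a bystander. Origin: centre of its underside.
- tkey: Steel T-handled key, 120 mm long, lying on the bench: a bystander. Origin at its middle, on the bench.
- driver: Screwdriver lying on the bench: a bystander. Origin at its middle, on the bench.
- cup: Red plastic cup, 70 mm across and 70 mm tall, on the bench: a bystander. Origin: centre of its underside.
- oil: White oil bottle, 52 mm across, 150 mm tall, on the bench: a bystander. Origin: centre of its underside.
- collar: Dark steel ring, 50 mm across, 25 mm tall, lying on the housing's rear block: a bystander. Origin: centre of its underside.
- spanner: Spanner lying on the bench: a bystander. Origin at its middle, on the bench.
Mind the look-alikes: they are no part of the job. Several things have the shape of the cover; the one meant has the colours described above.

How it is judged:
On the way, in this order (a step that is already met when the one before it is completed fails the run):
1. the cover plate lies flat in the blue tray, let go (x of cover in the frame of tray between -0.06 and 0.06 m and y of cover in the frame of tray between -0.065 and 0.065 m and z of cover in the frame of tray below 0.012 m and angle between cover's own z axis and vertical below 0.1 rad and linear speed of cover below 0.03 m/s and contact force between the arm and cover below 0.1 N), for 0.2 s.
2. the fingers hold the flap in line with the red pointer (angle between the x axis of flap_bar and the x axis of pointer_tip, either way round below 0.08 rad and contact force between the fingers and flap above 0.5 N), for 0.2 s.
At the end, for the whole second after the job is handed in: Fingers carry the flap (over 0.5 N), still (under 0.05 rad/s), within 0.08 rad of the red pointer, through the last second; the cover lies flat in the tray, its centre within 60 mm (x) and 65 mm (y) of the tray's, underside under 12 mm up, tilt under 0.1 rad, at rest, untouched (all of step 1 and all of step 2 and velocity of joint flap between -0.05 and 0.05 rad/s); the arm keeps its last pose, push and grip.
It fails at once if the red pointer is shifted (its tip by more than 10 mm) (distance of pointer_tip from where it was at the start of the episode above 0.01 m).
It fails at once if the cover is dropped (faster than 0.8 m/s within 50 mm of the bench) (linear speed of cover above 0.8 m/s and height (world z) of cover below 0.05 m).
It fails at once if another thing on the bench is shifted by more than 30 mm (distance of any of hub, tkey, driver, cup, oil, collar, spanner from where it was at the start of the episode above 0.03 m).
It also fails if it takes over 54 s, if anything falls off the work surface, if the arm or the gripper's body presses on something with over 40 N, if the wrist force passes 120 N, or if a joint passes its speed limit or range.

## Working session

There is one attempt and no reset: what is moved stays moved. The work goes in short steps, Python scripts to look and compute and a tool call to move; the robot and the scene stay as the last step left them, time stands still between calls to the robot, and variables do not carry over. Pictures are saved under pics/ and viewed, at most 10 in all, crops included, and the job is handed in when it is done.

Besides the shell and the picture viewer there is one more tool, called after "Call:" in YAML: its name, and indented under it one key for each argument. move_arm: Moves the arm, as the interface text tells. Shift numbers are shares of 0.6 m and turn numbers shares of 6 degrees, none past 1 either way. Its arguments: {"type":"object","properties":{"targets":{"type":"array"}},"required":["targets"]}

```bash
mkdir -p pics; python3 - <<'E'
from plant import state, grab_frame, get_calibration
import cv2,json,pickle
s=state();print(s)
for n in("scene","top"):
    f=grab_frame(n);c=get_calibration(n);print(n,c)
    cv2.imwrite(f"pics/{n}0.png",f[:,:,::-1])
E
```

```text
{'time': 0.0, 'joint_pos': array([ 9.89981167e-01,  5.33510970e-02,  1.61429102e+00, -3.41684728e-05,
        1.47600368e+00, -1.18984723e-01]), 'joint_vel': array([ 0.00073476,  0.00063487, -0.00061523,  0.00037595, -0.00079993,
        0.00165703]), 'joint_efforts': array([ 7.98690598e-04, -3.93691099e+01, -3.70173061e+01, -5.14209637e-05,
        6.86397718e-03,  2.39679474e-05]), 'tool_pos': array([0.27817455, 0.55904226, 0.25506832]), 'tool_rot': array([-3.35936497e-04,  2.28866834e-01,  9.73457199e-01, -9.70196241e-04]), 'contact_force': array([-0.79660738, -0.54664255, -0.77079198]), 'ft_torque': array([ 0.00218001,  0.00210075, -0.04682358]), 'grasp_force': 0.0, 'gripper_width': 0.9993863417796592}
scene {'vertical_fov': 43.988335932118744, 'cx': 315.20890380934947, 'cy': 239.4776152365974, 'R': array([[ 0.36283357,  0.93181407,  0.00862183],
       [ 0.49679049, -0.18559791, -0.84779279],
       [-0.78838506,  0.31189093, -0.53025753]]), 't': array([-0.12916851, -0.16686541,  1.87135319])}
top {'vertical_fov': 46.37649545289251, 'cx': 322.29873596238383, 'cy': 231.55708599788377, 'R': array([[-0.02967779, -0.99954948, -0.00448035],
       [-0.99754387,  0.02990216, -0.06334109],
       [ 0.06344653,  0.00258952, -0.99798188]]), 't': array([-0.0403492 ,  0.50678037,  1.65340053])}
```

View pics/top0.png

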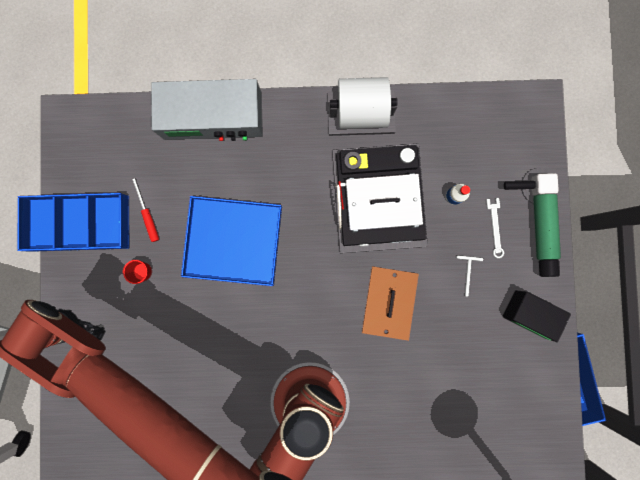

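View pics/scene0.png

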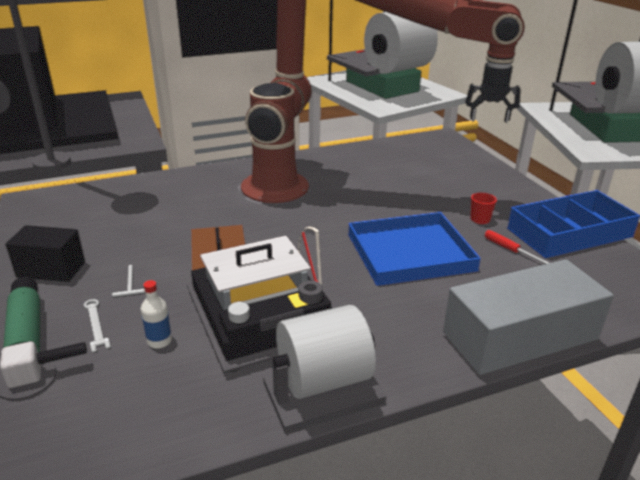

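The top view shows the white cover at about (385,200), the tray at (232,240), and an orange decoy plate at (390,303). The scene view shows the red pointer near (312,255).

```bash
cat > h.py <<'E'
import numpy as np, cv2
from plant import state, grab_frame, get_calibration
def ray(c,uv):
    f=240/np.tan(np.radians(c["vertical_fov"]/2)); R=np.array(c["R"]);t=np.array(c["t"])
    uv=np.atleast_2d(uv).astype(float)
    d=np.c_[(uv[:,0]-c["cx"])/f,(uv[:,1]-c["cy"])/f,np.ones(len(uv))]
    return -R.T@t, d@R
def plane(c,uv,n,k):
    o,d=ray(c,uv); n=np.array(n,float); return o+d*((k-o@n)/(d@n))[:,None]
def onz(c,uv,z): return plane(c,uv,[0,0,1],z)
def big(mask,roi):
    x0,y0,x1,y1=roi; m=np.zeros_like(mask); m[y0:y1,x0:x1]=mask[y0:y1,x0:x1]
    return max(cv2.findContours(m,cv2.RETR_EXTERNAL,cv2.CHAIN_APPROX_NONE)[0],key=cv2.contourArea)
def rect(c,cnt,z):
    p=onz(c,cnt[:,0,:],z)[:,:2]; (cx,cy),(w,h),a=cv2.minAreaRect((p*1000).astype(np.float32))
    return cx,cy,w,h,a
E
python3 - <<'E'
from h import *
c=get_calibration("top");im=cv2.imread("pics/top0.png");hsv=cv2.cvtColor(im,cv2.COLOR_BGR2HSV)
w=cv2.inRange(hsv,(0,0,190),(180,50,255)); print("cover",rect(c,big(w,(340,170,430,235)),.135))
k=cv2.inRange(hsv,(0,0,0),(180,255,80))
print("handle",[rect(c,big(k,(365,190,405,212)),.17)])
b=cv2.inRange(hsv,(95,120,60),(130,255,255)); print("tray",rect(c,big(b,(170,180,300,300)),.04))
r=cv2.inRange(hsv,(0,120,80),(8,255,255))|cv2.inRange(hsv,(170,120,80),(180,255,255))
s=cv2.imread("pics/scene0.png")
cv2.imwrite("pics/crop1.png",np.hstack([cv2.resize(s[210:310,270:340],(420,600),interpolation=2),cv2.resize(im[140:240,325:385],(360,600),interpolation=2)]))
E
```

```text
cover (575.0191650390625, -222.13616943359375, 145.99119567871094, 216.96014404296875, 2.2361817359924316)
handle [(574.9818725585938, -226.97740173339844, 8.803688049316406, 79.0732192993164, 2.8676483631134033)]
tray (486.1949462890625, 212.72872924804688, 273.70855712890625, 240.75836181640625, 82.71834564208984)
```

View pics/crop1.png

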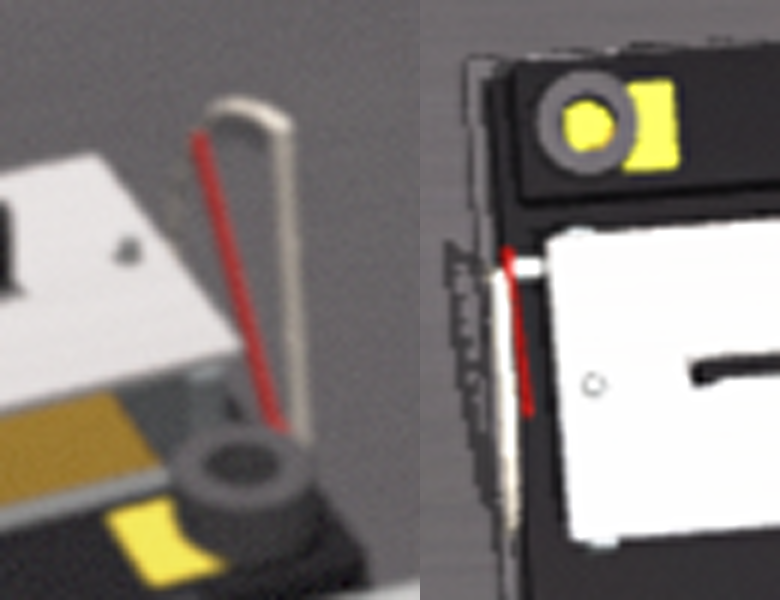

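```bash
python3 - <<'E'
from h import *
a=np.radians(2.7);ex=np.array([np.cos(a),np.sin(a),0]);ey=np.array([-np.sin(a),np.cos(a),0]);o=np.array([.575,-.227,0])
c=get_calibration("scene");im=cv2.imread("pics/scene0.png");hsv=cv2.cvtColor(im,cv2.COLOR_BGR2HSV)
r=cv2.inRange(hsv,(0,110,80),(8,255,255))|cv2.inRange(hsv,(172,110,80),(180,255,255))
ys,xs=np.nonzero(r[225:290,295:325]);p=plane(c,np.c_[xs+295,ys+225],ey,ey@o+.117)-o
q=np.c_[p@ex,p[:,2]]*1000
vx,vz,x0,z0=cv2.fitLine(q.astype(np.float32),cv2.DIST_L2,0,.01,.01).ravel()
print(len(xs),"tip",q[q[:,1].argmax()],"angle",np.arctan2(vz,-vx)if vz>0 else np.arctan2(-vz,vx),"z at x=65",z0+(65-x0)*vz/vx)
t=q[q[:,1].argmax()];print(np.arctan2(t[1]-81,65-t[0]),np.hypot(t[1]-81,65-t[0]))
s=state();T=s["tool_rot"];w,x,y,z=T
from scipy.spatial.transform import Rotation as Ro
print(Ro.from_quat([x,y,z,w]).as_matrix().round(3))
E
```

```text
138 tip [ -1.99237996 176.51447434] angle 0.86233294 z at x=65 85.12966
0.9591417149196451 116.66616382119602
[[-0.895  0.446 -0.001]
 [ 0.446  0.895 -0.002]
 [ 0.    -0.002 -1.   ]]
```

```bash
cat >> h.py <<'E'
from scipy.spatial.transform import Rotation as Ro
def plan(goal,yaw,grip,step=.039,start=None):
    """rows from the measured pose (or start) to goal (TCP, m), tool y at yaw deg in the world, tool down"""
    s=state(); w,x,y,z=s["tool_rot"]; R=Ro.from_quat([x,y,z,w]).as_matrix()
    p,a=(s["tool_pos"],np.degrees(np.arctan2(R[1,1],R[0,1]))) if start is None else start
    D=np.array(goal)-p; dt=-(yaw-a); dt=(dt+90)%180-90
    n=int(max(1,np.ceil(np.linalg.norm(D)/step),np.ceil(abs(dt)/5.9))); rows=[]
    for i in range(n):
        b=np.radians(a); ty=np.array([np.cos(b),np.sin(b),0]); tz=np.array([0,0,-1.]); tx=np.cross(ty,tz); d=D/n/.6
        rows.append([grip]+[round(float(v),3) for v in (d@tx,d@ty,d@tz,dt/n/6)]); a-=dt/n
    for i in range(0,n,5): print(rows[i:i+5])
    return (np.array(goal,float),a)
E
python3 -c "
from h import *
plan([.575,-.227,.30],2.8,100)"
```

```text
[[100, -0.047, -0.043, -0.003, 0.46], [100, -0.049, -0.041, -0.003, 0.46], [100, -0.051, -0.039, -0.003, 0.46], [100, -0.052, -0.036, -0.003, 0.46], [100, -0.054, -0.034, -0.003, 0.46]]
[[100, -0.056, -0.031, -0.003, 0.46], [100, -0.057, -0.028, -0.003, 0.46], [100, -0.058, -0.025, -0.003, 0.46], [100, -0.06, -0.023, -0.003, 0.46], [100, -0.061, -0.02, -0.003, 0.46]]
[[100, -0.061, -0.017, -0.003, 0.46], [100, -0.062, -0.014, -0.003, 0.46], [100, -0.063, -0.011, -0.003, 0.46], [100, -0.063, -0.008, -0.003, 0.46], [100, -0.063, -0.005, -0.003, 0.46]]
[[100, -0.064, -0.002, -0.003, 0.46], [100, -0.064, 0.001, -0.003, 0.46], [100, -0.063, 0.005, -0.003, 0.46], [100, -0.063, 0.008, -0.003, 0.46], [100, -0.063, 0.011, -0.003, 0.46]]
[[100, -0.062, 0.014, -0.003, 0.46], [100, -0.061, 0.017, -0.003, 0.46]]
```

Call:
move_arm:
  targets:
    - [[100,-0.047,-0.043,-0.003,0.46],[100,-0.049,-0.041,-0.003,0.46],[100,-0.051,-0.039,-0.003,0.46],[100,-0.052,-0.036,-0.003,0.46],[100,-0.054,-0.034,-0.003,0.46]]

```text
time: 0.52
tool_pos: [0.346, 0.3788, 0.2647]
tool_rot: [-0.0, 0.345, 0.939, -0.0]
contact_force: [1.7, -0.3, -0.8]
gripper_width: 1.001
grasp_force: 0.0
```

Call:
move_arm:
  targets:
    - [[100,-0.056,-0.031,-0.003,0.46],[100,-0.057,-0.028,-0.003,0.46],[100,-0.058,-0.025,-0.003,0.46],[100,-0.06,-0.023,-0.003,0.46],[100,-0.061,-0.02,-0.003,0.46]]

```text
time: 0.93
tool_pos: [0.4137, 0.1996, 0.274]
tool_rot: [-0.0, 0.455, 0.89, -0.0]
contact_force: [0.6, 0.5, 1.5]
gripper_width: 0.999
grasp_force: 0.0
```

Call:
move_arm:
  targets:
    - [[100,-0.061,-0.017,-0.003,0.46],[100,-0.062,-0.014,-0.003,0.46],[100,-0.063,-0.011,-0.003,0.46],[100,-0.063,-0.008,-0.003,0.46],[100,-0.063,-0.005,-0.003,0.46]]

```text
time: 1.35
tool_pos: [0.4802, 0.021, 0.283]
tool_rot: [-0.0, 0.559, 0.829, 0.0]
contact_force: [1.3, 0.7, -0.2]
gripper_width: 0.998
grasp_force: 0.0
```

Call:
move_arm:
  targets:
    - [[100,-0.064,-0.002,-0.003,0.46],[100,-0.064,0.001,-0.003,0.46],[100,-0.063,0.005,-0.003,0.46],[100,-0.063,0.008,-0.003,0.46],[100,-0.063,0.011,-0.003,0.46]]

```text
time: 1.77
tool_pos: [0.5481, -0.1578, 0.2918]
tool_rot: [-0.0, 0.655, 0.756, -0.0]
contact_force: [1.2, 0.4, 0.4]
gripper_width: 1.001
grasp_force: 0.0
```

Call:
move_arm:
  targets:
    - [[100,-0.062,0.014,-0.003,0.46],[100,-0.061,0.017,-0.003,0.46],[100,0,0,0,0],[100,0,0,0,0]]

```text
time: 2.1
tool_pos: [0.5754, -0.2286, 0.2946]
tool_rot: [-0.001, 0.69, 0.723, -0.0]
contact_force: [0.6, 0.5, -0.2]
gripper_width: 1.002
grasp_force: 0.0
```

```bash
python3 - <<'E'
from h import *
s=state();c=get_calibration("wrist");print(s["tool_pos"],s["tool_rot"],c)
f=grab_frame("wrist");cv2.imwrite("pics/w1.png",f[:,:,::-1])
E
```

```text
[ 0.57538781 -0.22858402  0.2946088 ] [-1.10999575e-03  6.90402466e-01  7.23424607e-01 -2.03633373e-04] {'vertical_fov': 65.70646984690485, 'cx': 320.8686621958952, 'cy': 234.28819788081645, 'R': array([[ 9.98867674e-01,  4.75710809e-02, -6.02305041e-04],
       [ 4.57511571e-02, -9.57028376e-01,  2.86362567e-01],
       [ 1.30461538e-02, -2.86065868e-01, -9.58121139e-01]]), 't': array([-0.56312639, -0.29235174,  0.34192037])}
```

View pics/w1.png

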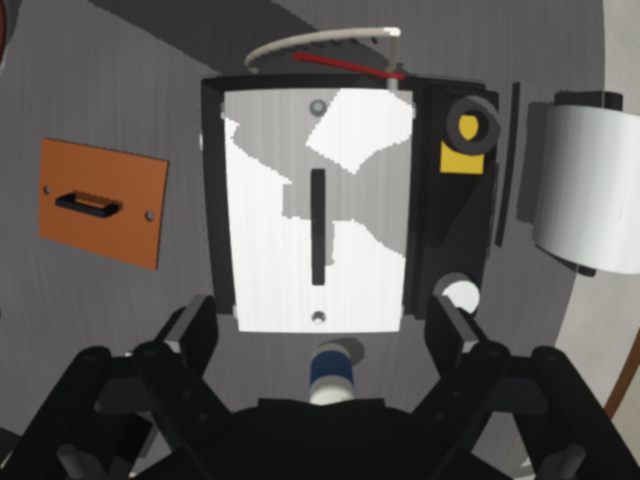

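The wrist view shows the handle from (318,168) to (318,285), pins at (317,107) and (318,317), and the pointer from about (297,56) to (403,76).

```bash
cat >> h.py <<'E'
def fray(c,uv):
    f=240/np.tan(np.radians(c["vertical_fov"]/2)); R=np.array(c["R"]);t=np.array(c["t"])
    uv=np.atleast_2d(uv).astype(float)-[c["cx"],c["cy"]]; r=np.linalg.norm(uv,axis=1); th=r/f
    d=np.c_[uv/np.maximum(r,1e-9)[:,None]*np.sin(th)[:,None],np.cos(th)]
    return -R.T@t, d@R
def fplane(c,uv,n,k):
    o,d=fray(c,uv); n=np.array(n,float); return o+d*((k-o@n)/(d@n))[:,None]
E
python3 - <<'E'
from h import *
c=get_calibration("wrist")
z=[0,0,1]
pins=fplane(c,[[317,107],[318,317]],z,.145);print("pins",pins.round(4),pins.mean(0),np.degrees(np.arctan2(*(pins[0]-pins[1])[:2]*[-1,1])))
hd=fplane(c,[[318.5,168],[318.5,285]],z,.17);print("handle",hd,hd.mean(0),np.degrees(np.arctan2(*(hd[0]-hd[1])[:2]*[-1,1])))
im=cv2.imread("pics/w1.png");hsv=cv2.cvtColor(im,cv2.COLOR_BGR2HSV)
r=cv2.inRange(hsv,(0,130,80),(8,255,255))|cv2.inRange(hsv,(172,130,80),(180,255,255));r[100:]=0;r[:,:250]=0
ys,xs=np.nonzero(r);print(len(xs),xs.min(),xs.max())
o=pins.mean(0);o[2]=0;ey=(pins[0]-pins[1]);ey/=np.linalg.norm(ey);ex=np.array([ey[1],-ey[0],0])
q=fplane(c,np.c_[xs,ys],ey,ey@o+.117)-o;q=np.c_[q@ex,q[:,2]]*1000
vx,vz,x0,z0=cv2.fitLine(q.astype(np.float32),cv2.DIST_L2,0,.01,.01).ravel()
t=q[q[:,0].argmin()];print("angle",np.arctan2(-vz/vx,1),"tip",t,np.arctan2(t[1]-81,65-t[0]),np.hypot(t[1]-81,65-t[0]))
# tip by triangulation from scene + wrist
cs=get_calibration("scene");o1,d1=ray(cs,[[303,232.5]]);o2,d2=fray(c,[[xs.min()+.5,ys[xs==xs.min()].mean()]])
d1,d2=d1[0]/np.linalg.norm(d1),d2[0]
A=np.c_[d1,-d2];l=np.linalg.lstsq(A,o2-o1,rcond=None)[0];p1,p2=o1+l[0]*d1,o2+l[1]*d2
p=(p1+p2)/2-o;print("tri",p@ex,p@ey,p[2],np.linalg.norm(p1-p2),np.arctan2(p[2]-.081,.065-p@ex),np.hypot(p[2]-.081,.065-p@ex))
E
```

```text
pins [[ 0.5676 -0.1402  0.145 ]
 [ 0.576  -0.3038  0.145 ]] [ 0.57181955 -0.2219908   0.145     ] 2.9544050021759274
handle [[ 0.57080431 -0.18109413  0.17      ]
 [ 0.57472375 -0.26358424  0.17      ]] [ 0.57276403 -0.22233919  0.17      ] 2.7203060691132563
670 294 404
angle 0.8671294 tip [-15.76571445 149.44436692] 0.7030079182792327 105.86657637219874
tri -0.013947411854274203 0.11542085109630389 0.16818554906530211 0.0011871835278931505 0.8349451935096333 0.11761808451214718
```

```bash
python3 -c "
from h import *
plan([.573,-.224,.171],2.8,100)"
```

```text
[[100, 0.001, -0.001, 0.052, -0.001], [100, 0.001, -0.001, 0.052, -0.001], [100, 0.001, -0.001, 0.052, -0.001], [100, 0.001, -0.001, 0.052, -0.001]]
```

Call:
move_arm:
  targets:
    - [[100,0.002,-0.001,0.052,0],[100,0.002,-0.001,0.052,0],[100,0.002,-0.001,0.052,0],[100,0.002,-0.001,0.05,0],[60,0,0,0,0]]

```text
time: 2.57
tool_pos: [0.5685, -0.2184, 0.1644]
tool_rot: [-0.007, 0.689, 0.725, -0.002]
contact_force: [-2.0, 0.2, -1.6]
gripper_width: 0.886
grasp_force: 0.0
```

Call:
move_arm:
  targets:
    - [[0,0,0,0,0],[0,0,0,0,0],[0,0,0,0,0],[0,0,0,0,0],[0,0,0,0,0]]

```text
time: 2.98
tool_pos: [0.5739, -0.2227, 0.1747]
tool_rot: [0.002, 0.689, 0.724, 0.0]
contact_force: [0.2, -0.7, 1.7]
gripper_width: 0.142
grasp_force: 2.1
```

Call:
move_arm:
  targets:
    - [[0,0,0,0,0],[0,0,0,0,0],[0,0,0,0,0],[0,0,0,0,0],[0,0,0,0,0]]

```text
time: 3.4
tool_pos: [0.5736, -0.2228, 0.1747]
tool_rot: [0.001, 0.69, 0.724, 0.0]
contact_force: [-2.1, 1.7, 7.1]
gripper_width: 0.099
grasp_force: 60.9
```

Call:
move_arm:
  targets:
    - [[0,0,0,-0.01,0],[0,0,0,-0.01,0],[0,0,0,-0.015,0],[0,0,0,-0.02,0],[0,0,0,-0.03,0]]

```text
time: 3.82
tool_pos: [0.5719, -0.2217, 0.2223]
tool_rot: [-0.002, 0.689, 0.724, -0.0]
contact_force: [0.6, -0.7, -2.9]
gripper_width: 0.097
grasp_force: 59.6
```

Call:
move_arm:
  targets:
    - [[0,0,0,-0.03,0],[0,0,0,-0.03,0],[0,0,0,-0.03,0],[0,0,0,-0.02,0],[0,0,0,0,0]]

```text
time: 4.23
tool_pos: [0.5742, -0.223, 0.2941]
tool_rot: [0.003, 0.689, 0.724, 0.001]
contact_force: [0.9, -0.6, -2.8]
gripper_width: 0.102
grasp_force: 59.7
```

```bash
python3 - <<'E'
from h import *
s=state();print(s["tool_pos"],s["tool_rot"],s["contact_force"],s["gripper_width"],s["grasp_force"])
for n in("scene","wrist"):
    np.save(f"{n}2.npy",get_calibration(n),allow_pickle=True);cv2.imwrite(f"pics/{n}2.png",grab_frame(n)[:,:,::-1])
a=cv2.imread("pics/scene2.png")[150:330,170:350];b=cv2.imread("pics/wrist2.png")
cv2.imwrite("pics/c2.png",np.hstack([cv2.resize(a,(400,400)),cv2.resize(b[:,120:540],(400,400))]))
plan([.486,.213,.32],-7.3,0,step=.03)
E
```

```text
[ 0.57420005 -0.22295024  0.29407283] [0.00342783 0.68948179 0.72429431 0.00092996] [ 0.91594954 -0.6314916  -2.78591778] 0.10205220216788456 59.65057969093323
[[0, 0.049, -0.007, -0.003, 0.112], [0, 0.049, -0.008, -0.003, 0.112], [0, 0.049, -0.008, -0.003, 0.112], [0, 0.048, -0.009, -0.003, 0.112], [0, 0.048, -0.01, -0.003, 0.112]]
[[0, 0.048, -0.01, -0.003, 0.112], [0, 0.048, -0.011, -0.003, 0.112], [0, 0.048, -0.011, -0.003, 0.112], [0, 0.048, -0.012, -0.003, 0.112], [0, 0.048, -0.012, -0.003, 0.112]]
[[0, 0.048, -0.013, -0.003, 0.112], [0, 0.047, -0.014, -0.003, 0.112], [0, 0.047, -0.014, -0.003, 0.112], [0, 0.047, -0.015, -0.003, 0.112], [0, 0.047, -0.015, -0.003, 0.112]]
```

View pics/c2.png

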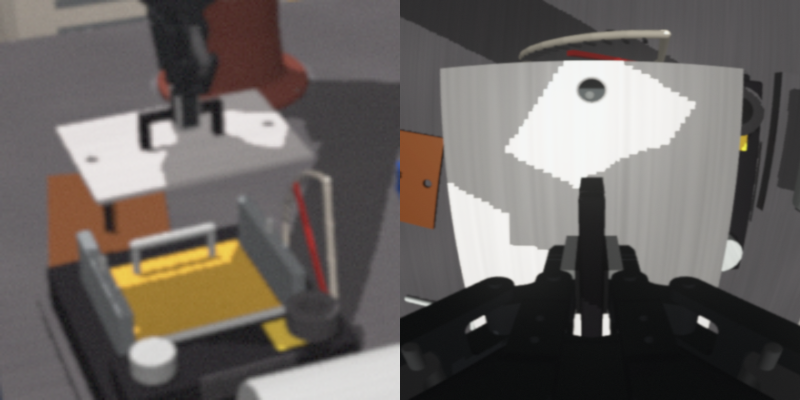

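The plate is level and centred in the fingers, and the yellow flap with its bar is exposed. Raise more, then carry to the tray.

Call:
move_arm:
  targets:
    - [[0,0,0,-0.03,0],[0,0,0,-0.035,0],[0,0,0,-0.035,0],[0,0,0,-0.03,0],[0,0.02,-0.003,0,0]]

```text
time: 4.75
tool_pos: [0.5713, -0.2119, 0.3702]
tool_rot: [0.003, 0.69, 0.724, 0.0]
contact_force: [-0.2, 0.3, -2.7]
gripper_width: 0.095
grasp_force: 59.6
```

Call:
move_arm:
  targets:
    - [[0,0.049,-0.007,0,0.112],[0,0.049,-0.008,0,0.112],[0,0.049,-0.008,0,0.112],[0,0.048,-0.009,0,0.112],[0,0.048,-0.01,0,0.112]]

```text
time: 5.17
tool_pos: [0.5401, -0.063, 0.3641]
tool_rot: [-0.002, 0.711, 0.704, -0.001]
contact_force: [0.6, -0.2, -4.1]
gripper_width: 0.104
grasp_force: 59.6
```

Call:
move_arm:
  targets:
    - [[0,0.048,-0.01,0,0.112],[0,0.048,-0.011,0,0.112],[0,0.048,-0.011,0,0.112],[0,0.048,-0.012,0,0.112],[0,0.048,-0.012,0,0.112]]

```text
time: 5.58
tool_pos: [0.5109, 0.0818, 0.3642]
tool_rot: [-0.002, 0.731, 0.683, -0.001]
contact_force: [0.0, -0.3, -4.1]
gripper_width: 0.098
grasp_force: 59.6
```

Call:
move_arm:
  targets:
    - [[0,0.048,-0.013,0,0.112],[0,0.047,-0.014,0,0.112],[0,0.047,-0.014,0,0.112],[0,0.03,-0.013,0,0.112],[0,0.02,-0.01,0,0.112]]

```text
time: 6.0
tool_pos: [0.4823, 0.2004, 0.3641]
tool_rot: [-0.001, 0.75, 0.662, -0.002]
contact_force: [0.4, 0.1, -3.6]
gripper_width: 0.098
grasp_force: 59.6
```

```bash
python3 - <<'E'
from h import *
s=state();print(s["tool_pos"],s["tool_rot"],s["contact_force"],s["gripper_width"],s["time"])
plan([.486,.213,.18],-7.3,0,step=.03)
plan([.486,.213,.055],-7.3,0,step=.015,start=(np.array([.486,.213,.18]),-7.3))
E
```

```text
[0.48232342 0.20041565 0.36410103] [-0.00148747  0.74975908  0.66170679 -0.0017987 ] [ 0.36696351  0.12319297 -3.62553301] 0.09774389916076044 6.0
[[0, 0.003, 0.0, 0.044, 0.004], [0, 0.003, 0.0, 0.044, 0.004], [0, 0.003, 0.0, 0.044, 0.004], [0, 0.003, 0.0, 0.044, 0.004], [0, 0.003, 0.0, 0.044, 0.004]]
[[0, 0.003, 0.0, 0.044, 0.004], [0, 0.003, 0.0, 0.044, 0.004]]
[[0, 0.0, 0.0, 0.023, 0.0], [0, 0.0, 0.0, 0.023, 0.0], [0, 0.0, 0.0, 0.023, 0.0], [0, 0.0, 0.0, 0.023, 0.0], [0, 0.0, 0.0, 0.023, 0.0]]
[[0, 0.0, 0.0, 0.023, 0.0], [0, 0.0, 0.0, 0.023, 0.0], [0, 0.0, 0.0, 0.023, 0.0], [0, 0.0, 0.0, 0.023, 0.0]]
```

Call:
move_arm:
  targets:
    - [[0,0.003,0.001,0.044,0],[0,0.003,0.001,0.044,0],[0,0.003,0.001,0.044,0],[0,0.003,0.001,0.044,0],[0,0.003,0.001,0.044,0]]

```text
time: 6.42
tool_pos: [0.4864, 0.2069, 0.2311]
tool_rot: [-0.001, 0.75, 0.661, -0.002]
contact_force: [-0.4, -0.6, -4.5]
gripper_width: 0.103
grasp_force: 59.6
```

Call:
move_arm:
  targets:
    - [[0,0.003,0,0.044,0],[0,0.003,0,0.044,0],[0,0,0,0.03,0],[0,0,0,0.03,0],[0,0,0,0.03,0]]

```text
time: 6.83
tool_pos: [0.4863, 0.2102, 0.1246]
tool_rot: [-0.001, 0.75, 0.661, -0.002]
contact_force: [-0.3, -0.5, -4.1]
gripper_width: 0.098
grasp_force: 59.6
```

Call:
move_arm:
  targets:
    - [[0,0,0,0.03,0],[0,0,0,0.03,0],[0,0,0,0.02,0],[0,0,0,0.01,0],[0,0,0,0,0]]

```text
time: 7.25
tool_pos: [0.4867, 0.2099, 0.0717]
tool_rot: [-0.001, 0.75, 0.661, -0.002]
contact_force: [0.3, 0.7, -4.2]
gripper_width: 0.102
grasp_force: 59.6
```

22 mm to go, slowly.

Call:
move_arm:
  targets:
    - [[0,0,0,0.01,0],[0,0,0,0.01,0],[0,0,0,0.008,0],[0,0,0,0.004,0],[0,0,0,0,0]]

```text
time: 7.67
tool_pos: [0.4887, 0.2101, 0.0548]
tool_rot: [-0.0, 0.75, 0.661, -0.0]
contact_force: [0.4, -0.0, -3.2]
gripper_width: 0.1
grasp_force: 59.6
```

Call:
move_arm:
  targets:
    - [[0,0,0,0.003,0],[0,0,0,0,0],[0,0,0,0,0]]

```text
time: 7.92
tool_pos: [0.4892, 0.2102, 0.0537]
tool_rot: [0.0, 0.75, 0.661, 0.0]
contact_force: [-0.8, -0.3, -4.0]
gripper_width: 0.098
grasp_force: 59.6
```

Call:
move_arm:
  targets:
    - [[0,0,0,0.003,0],[0,0,0,0.002,0],[0,0,0,0,0],[0,0,0,0,0]]

```text
time: 8.25
tool_pos: [0.4889, 0.2101, 0.0504]
tool_rot: [-0.0, 0.75, 0.661, -0.0]
contact_force: [-0.0, -0.2, -3.7]
gripper_width: 0.1
grasp_force: 59.6
```

Call:
move_arm:
  targets:
    - [[0,0,0,0.002,0],[0,0,0,0.002,0],[0,0,0,0,0],[0,0,0,0,0]]

```text
time: 8.58
tool_pos: [0.4892, 0.2102, 0.0497]
tool_rot: [-0.0, 0.75, 0.661, -0.0]
contact_force: [-5.9, -2.0, 6.8]
gripper_width: 0.1
grasp_force: 61.0
```

Contact with the floor. Release, back off upward, look.

Call:
move_arm:
  targets:
    - [[20,0,0,0,0],[50,0,0,0,0],[100,0,0,0,0],[100,0,0,0,0],[100,0,0,0,0]]

```text
time: 9.0
tool_pos: [0.4892, 0.2102, 0.0482]
tool_rot: [0.0, 0.75, 0.661, 0.0]
contact_force: [-0.1, 0.3, -0.1]
gripper_width: 0.764
grasp_force: 0.0
```

Call:
move_arm:
  targets:
    - [[100,0,0,-0.01,0],[100,0,0,-0.04,0],[100,0,0,-0.06,0],[100,0,0,-0.065,0],[100,0,0,-0.065,0]]

```text
time: 9.42
tool_pos: [0.4884, 0.21, 0.1935]
tool_rot: [-0.0, 0.75, 0.661, -0.001]
contact_force: [0.6, 0.2, -0.3]
gripper_width: 0.998
grasp_force: 0.0
```

Call:
move_arm:
  targets:
    - [[100,0,0,-0.065,0],[100,0,0,-0.065,0],[100,0,0,-0.03,0],[100,0,0,0,0]]

```text
time: 9.75
tool_pos: [0.4914, 0.2109, 0.2958]
tool_rot: [0.003, 0.75, 0.661, 0.005]
contact_force: [1.0, -0.3, 0.4]
gripper_width: 1.001
grasp_force: 0.0
```

```bash
python3 - <<'E'
from h import *
s=state();print(s["tool_pos"],s["time"])
for n in("scene","top"): cv2.imwrite(f"pics/{n}3.png",grab_frame(n)[:,:,::-1])
a=cv2.imread("pics/scene3.png")[180:330,190:490];b=cv2.imread("pics/top3.png")[140:290,170:440]
cv2.imwrite("pics/c3.png",np.vstack([cv2.resize(a,(600,300),interpolation=2),cv2.resize(b,(600,300),interpolation=2)]))
hsv=cv2.cvtColor(cv2.imread("pics/scene3.png"),cv2.COLOR_BGR2HSV)
# pointer: scene x wrist (picture 1), several points along it
plan([.524,-.224,.33],2.8,100)
E
```

```text
[0.49137111 0.21085626 0.2958017 ] 9.75
[[100, -0.059, 0.012, -0.006, -0.14], [100, -0.059, 0.012, -0.006, -0.14], [100, -0.06, 0.011, -0.006, -0.14], [100, -0.06, 0.01, -0.006, -0.14], [100, -0.06, 0.009, -0.006, -0.14]]
[[100, -0.06, 0.008, -0.006, -0.14], [100, -0.06, 0.007, -0.006, -0.14], [100, -0.06, 0.006, -0.006, -0.14], [100, -0.06, 0.005, -0.006, -0.14], [100, -0.06, 0.005, -0.006, -0.14]]
[[100, -0.06, 0.004, -0.006, -0.14], [100, -0.06, 0.003, -0.006, -0.14]]
```

View pics/c3.png

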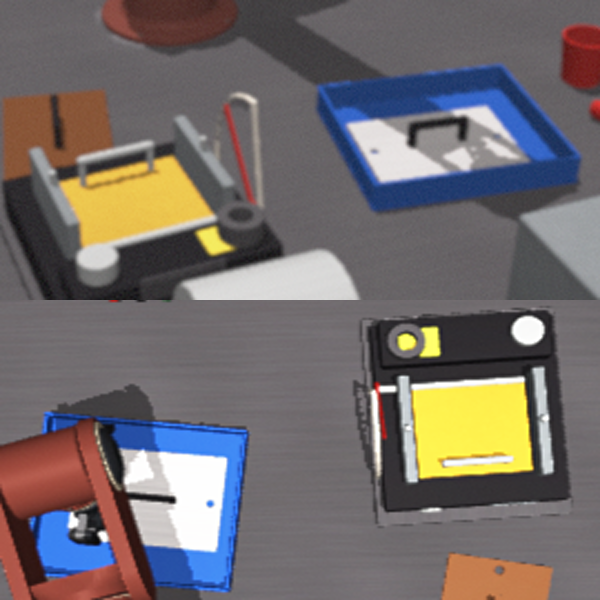

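Cover lies flat and central in the tray. The flap bar is visible in the top view at about (384,221). Measuring it, moving above it at the same time.

Call:
move_arm:
  targets:
    - [[100,-0.059,0.012,-0.006,-0.14],[100,-0.059,0.012,-0.006,-0.14],[100,-0.06,0.011,-0.006,-0.14],[100,-0.06,0.01,-0.006,-0.14],[100,-0.06,0.009,-0.006,-0.14]]

```text
time: 10.27
tool_pos: [0.5026, 0.0276, 0.3034]
tool_rot: [-0.002, 0.725, 0.688, -0.002]
contact_force: [0.8, -0.4, 0.3]
gripper_width: 0.997
grasp_force: 0.0
```

Call:
move_arm:
  targets:
    - [[100,-0.06,0.008,-0.006,-0.14],[100,-0.06,0.007,-0.006,-0.14],[100,-0.06,0.006,-0.006,-0.14],[100,-0.06,0.005,-0.006,-0.14],[100,-0.06,0.005,-0.006,-0.14]]

```text
time: 10.68
tool_pos: [0.517, -0.1529, 0.3213]
tool_rot: [-0.002, 0.7, 0.714, -0.001]
contact_force: [0.0, 0.5, 0.8]
gripper_width: 1.006
grasp_force: 0.0
```

Call:
move_arm:
  targets:
    - [[100,-0.06,0.004,-0.006,-0.14],[100,-0.06,0.003,-0.006,-0.14],[100,0,0,0,0],[100,0,0,0,0]]

```text
time: 11.02
tool_pos: [0.5234, -0.2244, 0.3284]
tool_rot: [-0.002, 0.691, 0.723, -0.0]
contact_force: [0.9, 1.5, 0.9]
gripper_width: 0.997
grasp_force: 0.0
```

```bash
python3 - <<'E'
from h import *
c=get_calibration("top");hsv=cv2.cvtColor(cv2.imread("pics/top3.png"),cv2.COLOR_BGR2HSV)
w=cv2.inRange(hsv,(0,0,170),(180,80,255));print("bar top",rect(c,big(w,(362,212,405,230)),.121))
y=cv2.inRange(hsv,(15,100,80),(35,255,255));print("flap top",rect(c,big(y,(350,175,420,240)),.084))
s=state();print(s["tool_pos"],s["tool_rot"])
np.save("w3.npy",get_calibration("wrist"),allow_pickle=True);cv2.imwrite("pics/w3.png",grab_frame("wrist")[:,:,::-1])
E
```

```text
bar top (525.702392578125, -230.39849853515625, 9.025191307067871, 87.25152587890625, 2.690802574157715)
flap top (572.0642700195312, -228.98231506347656, 128.95994567871094, 149.6705780029297, 2.482851028442383)
[ 0.52340906 -0.22437839  0.32840605] [-2.45539536e-03  6.90640941e-01  7.23193533e-01 -4.18268463e-04]
```

View pics/w3.png

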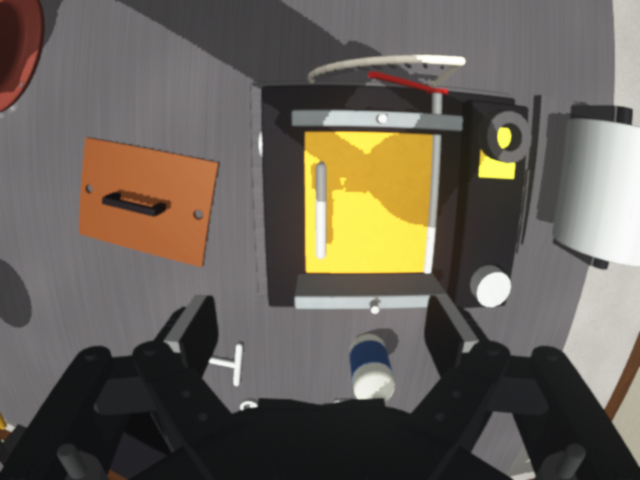

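Bar in wrist view from (320,165) to (321,258); pins (382,118),(375.5,309); pointer (369,73)–(447,91).

```bash
python3 - <<'E'
from h import *
z=[0,0,1];c=np.load("w3.npy",allow_pickle=True).item()
b=fplane(c,[[320,165],[321,258]],z,.119);print("bar",b.mean(0),np.linalg.norm(b[0]-b[1]))
pins=fplane(c,[[382,118],[375.5,309]],z,.145);print("pins",pins.mean(0),np.linalg.norm(pins[0]-pins[1]))
ya=np.radians(2.7);ex=np.array([np.cos(ya),np.sin(ya),0]);ey=np.array([-ex[1],ex[0],0])
o=np.array([.574,-.225,0])
def red(f,roi):
    hsv=cv2.cvtColor(cv2.imread(f),cv2.COLOR_BGR2HSV);m=cv2.inRange(hsv,(0,120,70),(8,255,255))|cv2.inRange(hsv,(172,120,70),(180,255,255))
    x0,y0,x1,y1=roi;ys,xs=np.nonzero(m[y0:y1,x0:x1]);return np.c_[xs+x0,ys+y0]
def pl(o,d):
    d=d/np.linalg.norm(d,axis=1)[:,None];n=np.linalg.svd(d)[2][-1];return n,n@o
rays={"scene":ray(get_calibration("scene"),red("pics/scene3.png",(295,225,325,290)))}
rays["w3"]=fray(c,red("pics/w3.png",(350,50,460,100)))
rays["top"]=ray(get_calibration("top"),red("pics/top3.png",(330,170,350,215)))
from itertools import combinations
for a,b in combinations(rays,2):
    n1,k1=pl(*rays[a]);n2,k2=pl(*rays[b]);d=np.cross(n1,n2);d/=np.linalg.norm(d)
    p=np.linalg.solve(np.array([n1,n2,ex]),[k1,k2,ex@o+.03])-o
    d*=-np.sign(d@ex);print(a,b,"ang",np.arctan2(d[2],-d@ex),"y-comp",d@ey,"y",p@ey,"z",p[2],"ang via hinge",np.arctan2(p[2]-.081,.035))
E
```

```text
bar [ 0.52214287 -0.22781983  0.119     ] 0.08645415407012594
pins [ 0.57192264 -0.22493846  0.145     ] 0.16845673069234257
scene w3 ang 0.9294661320715726 y-comp -0.02279557224287855 y 0.11648210034632277 z 0.1200487172867869 ang via hinge 0.8400201757406346
scene top ang 0.8687169964788809 y-comp -0.0013138958567844002 y 0.11305293710647331 z 0.13498422565987278 ang via hinge 0.9955906838885553
w3 top ang 0.8506873208860956 y-comp -0.0026290138324815667 y 0.11323847795394351 z 0.13900778067338912 ang via hinge 1.0279045232102906
```

Call:
move_arm:
  targets:
    - [[100,-0.003,0,0.06,0],[100,-0.002,0,0.06,0],[100,0,0,0.06,0],[100,0,0,0.06,0],[100,0,0,0.05,0]]

```text
time: 11.48
tool_pos: [0.523, -0.2234, 0.1533]
tool_rot: [-0.002, 0.689, 0.725, -0.0]
contact_force: [0.6, 0.4, -0.7]
gripper_width: 1.001
grasp_force: 0.0
```

Call:
move_arm:
  targets:
    - [[100,0,0,0.03,0],[100,0,0,0.02,0],[60,0,0,0,0],[60,0,0,0,0]]

```text
time: 11.82
tool_pos: [0.5244, -0.2252, 0.1271]
tool_rot: [-0.001, 0.689, 0.725, -0.0]
contact_force: [-0.1, 0.1, 0.3]
gripper_width: 0.749
grasp_force: 0.0
```

Call:
move_arm:
  targets:
    - [[0,0,0,0,0],[0,0,0,0,0],[0,0,0,0,0],[0,0,0,0,0],[0,0,0,0,0]]

```text
time: 12.23
tool_pos: [0.5226, -0.2268, 0.1289]
tool_rot: [-0.002, 0.689, 0.724, -0.002]
contact_force: [-11.8, 0.1, 9.5]
gripper_width: 0.084
grasp_force: 58.7
```

Call:
move_arm:
  targets:
    - [[0,0,0,0,0],[0,0,0,0,0],[0,0,0,0,0],[0,0,0,0,0]]

```text
time: 12.57
tool_pos: [0.5226, -0.2269, 0.1289]
tool_rot: [-0.002, 0.69, 0.724, -0.002]
contact_force: [-10.3, 0.8, 10.0]
gripper_width: 0.088
grasp_force: 58.7
```

```bash
python3 - <<'E'
import numpy as np
a=np.r_[0,np.linspace(.03,.87,15)];x=-115*np.cos(a)+35*np.sin(a);z=115*np.sin(a)+35*np.cos(a)
r=[[0,0,round(u/600,3),round(-v/600,3),0] for u,v in zip(np.diff(x),np.diff(z))]
for i in range(0,15,5):print(r[i:i+5])
print(np.sum(r,0)*600,x[-1]-x[0],z[-1]-z[0])
E
```

```text
[[0, 0, np.float64(0.002), np.float64(-0.006), 0], [0, 0, np.float64(0.004), np.float64(-0.011), 0], [0, 0, np.float64(0.005), np.float64(-0.011), 0], [0, 0, np.float64(0.006), np.float64(-0.011), 0], [0, 0, np.float64(0.006), np.float64(-0.01), 0]]
[[0, 0, np.float64(0.007), np.float64(-0.01), 0], [0, 0, np.float64(0.007), np.float64(-0.01), 0], [0, 0, np.float64(0.008), np.float64(-0.009), 0], [0, 0, np.float64(0.008), np.float64(-0.009), 0], [0, 0, np.float64(0.009), np.float64(-0.008), 0]]
[[0, 0, np.float64(0.009), np.float64(-0.008), 0], [0, 0, np.float64(0.01), np.float64(-0.007), 0], [0, 0, np.float64(0.01), np.float64(-0.006), 0], [0, 0, np.float64(0.011), np.float64(-0.006), 0], [0, 0, np.float64(0.011), np.float64(-0.005), 0]]
[  0.    0.   67.8 -76.2   0. ] 67.59645986329254 75.46675691133314
```

Call:
move_arm:
  targets:
    - [[0,0,0.002,-0.006,0],[0,0,0.004,-0.011,0],[0,0,0.005,-0.011,0],[0,0,0.006,-0.011,0],[0,0,0.006,-0.01,0]]

```text
time: 12.98
tool_pos: [0.534, -0.2263, 0.1558]
tool_rot: [-0.004, 0.69, 0.724, -0.004]
contact_force: [-14.1, -3.3, 4.7]
gripper_width: 0.087
grasp_force: 58.6
```

Call:
move_arm:
  targets:
    - [[0,0,0.007,-0.01,0],[0,0,0.007,-0.01,0],[0,0,0.008,-0.009,0],[0,0,0.008,-0.009,0],[0,0,0.009,-0.008,0]]

```text
time: 13.4
tool_pos: [0.5577, -0.2253, 0.1859]
tool_rot: [-0.004, 0.69, 0.724, -0.004]
contact_force: [-16.9, 1.6, 13.2]
gripper_width: 0.091
grasp_force: 58.7
```

Call:
move_arm:
  targets:
    - [[0,0,0.009,-0.008,0],[0,0,0.01,-0.007,0],[0,0,0.01,-0.006,0],[0,0,0.011,-0.006,0],[0,0,0.011,-0.005,0]]

```text
time: 13.82
tool_pos: [0.5912, -0.2238, 0.208]
tool_rot: [-0.0, 0.69, 0.724, -0.002]
contact_force: [-4.1, 0.0, 6.9]
gripper_width: 0.083
grasp_force: 61.1
```

Call:
move_arm:
  targets:
    - [[0,0,0,0,0],[0,0,0,0,0],[0,0,0,0,0]]

```text
time: 14.07
tool_pos: [0.5928, -0.2238, 0.2084]
tool_rot: [0.002, 0.69, 0.724, -0.0]
contact_force: [-6.7, 1.8, 12.7]
gripper_width: 0.091
grasp_force: 61.6
```

```bash
python3 - <<'E'
from h import *
from scipy.optimize import brentq
s=state();p=s["tool_pos"]-[.5226,-.2269,.1289];u=p@[.9989,.047,0]*1000;v=p[2]*1000
print(p,s["contact_force"],s["grasp_force"],"flap by TCP",np.arctan2(v+35,115-u)-np.arctan2(35,115),"radius",np.hypot(v+35,115-u))
for n in("scene","top"): cv2.imwrite(f"pics/{n}4.png",grab_frame(n)[:,:,::-1])
cv2.imwrite("pics/c4.png",cv2.resize(cv2.imread("pics/scene4.png")[190:310,190:350],(800,600),interpolation=2))
E
```

```text
[0.07016319 0.0031473  0.07946971] [-6.70062809  1.81566557 12.73087924] 61.62230372428894 flap by TCP 0.9025680312665358 radius 122.91181784870362
```

View pics/c4.png

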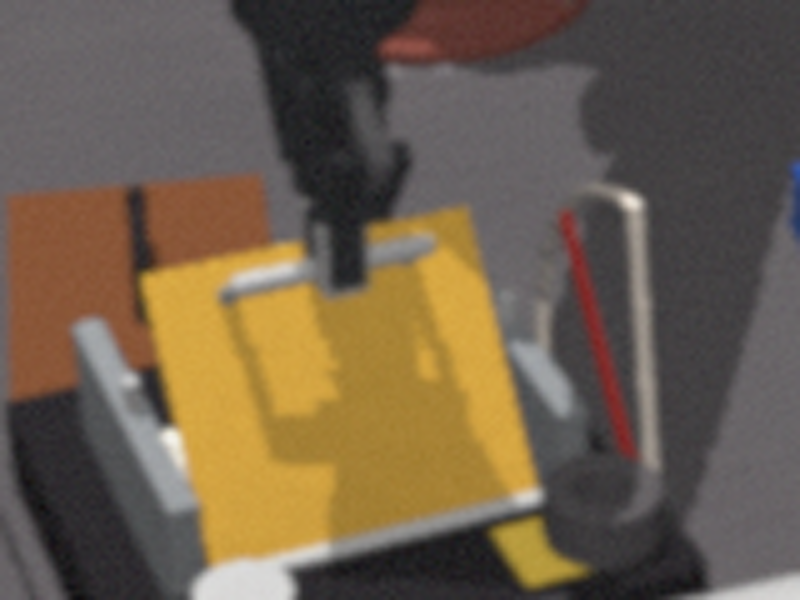

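Flap is raised near the pointer. Measuring edge and pointer angles by the same method in the same image.

```bash
python3 - <<'E'
from h import *
ya=np.radians(2.7);ex=np.array([np.cos(ya),np.sin(ya),0]);ey=np.array([-ex[1],ex[0],0]);o=np.array([.5735,-.2255,0])
c=get_calibration("scene");im=cv2.imread("pics/scene4.png");hsv=cv2.cvtColor(im,cv2.COLOR_BGR2HSV)
def ang(uv,y):
    q=plane(c,uv,ey,ey@o+y)-o;q=np.c_[q@ex,q[:,2]]*1000
    vx,vz,x0,z0=cv2.fitLine(q.astype(np.float32),cv2.DIST_HUBER,0,.01,.01).ravel();return np.arctan2(-vz/vx,1),z0+(65-x0)*vz/vx
P=lambda l:[[190+u/5,190+v/5] for u,v in l]
print("hand: R",ang(P([(470,208),(543,490)]),.073),"L",ang(P([(143,275),(207,565)]),-.073),"ptr",ang(P([(566,212),(632,458)]),.117))
m=cv2.inRange(hsv,(12,90,60),(35,255,255))
R=[];L=[]
for v in range(246,285):
    u=np.nonzero(m[v,205:302])[0]+205; R.append([u.max()+.5,v]);L.append([u.min()-.5,v])
print("mask: R",ang(R,.073),"L",ang(L,-.073))
r=cv2.inRange(hsv,(0,120,70),(8,255,255))|cv2.inRange(hsv,(172,120,70),(180,255,255));ys,xs=np.nonzero(r[225:290,295:325])
print("ptr",ang(np.c_[xs+295,ys+225],.117))
E
```

```text
hand: R (np.float32(0.87549996), np.float32(92.76793)) L (np.float32(1.0070567), np.float32(69.38024)) ptr (np.float32(0.85745364), np.float32(87.8683))
mask: R (np.float32(0.8513021), np.float32(90.12642)) L (np.float32(-0.17214395), np.float32(142.84749))
ptr (np.float32(0.87148046), np.float32(78.76484))
```

```bash
python3 - <<'E'
from h import *
ya=np.radians(2.7);ex=np.array([np.cos(ya),np.sin(ya),0]);ey=np.array([-ex[1],ex[0],0]);o=np.array([.5735,-.2255,0])
c=get_calibration("scene")
fs=[grab_frame("scene").astype(float) for _ in range(8)];im=np.mean(fs,0)
def fit(sig,rows,edge):
    pts=[]
    for v in rows:
        a=sig[v]
        if edge: g=np.abs(np.diff(a));k=np.argmax(g);
        w=np.maximum(a,0) if not edge else np.where(abs(np.arange(len(g))-k)<=2,g,0)
        pts.append([(w*np.arange(len(w))).sum()/w.sum()+(.5 if edge else 0),v])
    p=np.array(pts,np.float32);vx,vy,x0,y0=cv2.fitLine(p,cv2.DIST_HUBER,0,.01,.01).ravel()
    res=p[:,0]-(x0+(p[:,1]-y0)*vx/vy);return [[x0+(v-y0)*vx/vy,v] for v in (rows[0],rows[-1])],res.std()
def ang(uv,y):
    q=plane(c,uv,ey,ey@o+y)-o;d=q[0]-q[1];return np.arctan2(d[2],-d@ex)
red=im[...,0]-np.maximum(im[...,1],im[...,2])-30;red[:,:298]=0;red[:,322:]=0
yel=np.clip((im[...,0]-im[...,2]),0,60)
yr=yel.copy();yr[:,:279]=60;yr[:,302:]=0
yl=yel.copy();yl[:,250:]=60;yl[:,:214]=0
for n,s,r,e,y in(("ptr",red,range(236,278),0,.117),("R",yr,range(236,284),1,.073),("L",yl,range(272,300),1,-.073)):
    uv,res=fit(s,r,e);print(n,np.round(uv,1).tolist(),round(res,2),ang(uv,y))
s=state();print(s["time"],s["contact_force"],s["tool_pos"])
E
```

```text
ptr [[303.5, 236.0], [314.3, 277.0]] 0.05 0.8748189358904472
R [[285.0, 236.0], [297.1, 283.0]] 0.07 0.8774327672303615
L [[223.1, 272.0], [230.1, 299.0]] 0.39 0.8148695223172322
14.5667 [-6.91054613  1.89124914 14.07198253] [ 0.59267684 -0.22375911  0.20831024]
```

Flap 0.877 and pointer 0.875 rad by the same method: aligned and steady. I'm letting one short hold pass, then handing in.

Call:
move_arm:
  targets:
    - [[0,0,0,0,0],[0,0,0,0,0],[0,0,0,0,0],[0,0,0,0,0]]

```text
time: 14.9
tool_pos: [0.5927, -0.2238, 0.2083]
tool_rot: [0.002, 0.69, 0.724, -0.0]
contact_force: [-8.2, 1.5, 13.7]
gripper_width: 0.089
grasp_force: 61.6
```

```bash
python3 -c "
from plant import job
print(job.job_done())"
```

```text
the job is handed in; nothing more can be done
None
```

The cover lies flat in the blue tray and the arm is holding the flap in line with the red pointer (0.877 rad against 0.875 rad, both measured from the scene image); I handed the job in at about 15 s, and no verdict came back.

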